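Probe check on a lock cover

ROBOT

A 6-joint arm with a two-finger parallel gripper is mounted at the origin on a cart in front of the work surface, level with it; the furniture and walls round the work are solid. World frame = base frame: x ahead of the robot, y to its left, z up, the work surface at z = 0. Lengths are in m, angles in degrees, forces in N, time in s.
With the tool pointing down it reaches from about 0.25 to 0.725 m from the base axis. Payload 9.7 kg.
Tool frame: the origin (TCP) lies at the very end of the fingers, on their centre line; the grasp point (between the pads) lies 19 mm behind it (bot.grip_point_offset is the distance from the TCP to the grasp point, in m); y points along the fingers, x is the direction in which the jaws open and shut, and the axes are right-handed (so a half turn about y gives the same grasp; the last joint's range is limited). The gripper opens to 85 mm and grips with 20 to 120 N. Pads are 22 mm wide; open, the fingers measure 114 mm over their backs; the gripper's body (76 mm by 85 mm) begins 54 mm behind the grasp point. The pads swing forward as they close: fully open they stand 13 mm farther back than shut.
Start: joints at [0, 4.979, 10.078, 95.1, 0, 90], TCP at [0.55, -0, 0.231] pointing down, gripper open.
Joint ranges: [-179.16, 179.16], [-48.56, 103.87], [-65.8, 70.77], [-126.05, 130.52], [-82.76, 87.17], [-180, 180]. Speed limits (degrees/s): [127.2, 127.2, 147.25, 180, 180, 180].

INTERFACE

Orientations are given as [roll, pitch, yaw] about the fixed x, y, z axes, in that order (R = Rz(yaw) Ry(pitch) Rx(roll)).
In Python, from workcell import bot gives the robot as it stands.
- The arm moves only by the shell command python3 -m inch 'ROWS' [FORCE]. ROWS is JSON, a list of rows, each a list of 3 entries, a list of its own where there are three numbers: the shift along the tool's x, y, z in mm, then the turn, a rotation vector about the tool's x, y, z in rad, then the finger opening in mm, from 0 to 85.4. In form: [[[x, y, z], [ax, ay, az], grip], ...]. A call has 1 to 20 rows; each row is the pose to reach, as a shift and turn from the pose measured when the call began, along the tool's axes at that moment; what a row does not reach only later rows make up. A row lasts 1/10 s, in which the tool goes at most 50 mm and 8.59 degrees, less where a joint would pass 70% of its speed; a pose out of reach is approached as far as the arm can. A call with a gripper value outside its range is refused whole. The fingers move at their own pace and stop on an object; FORCE is the grip in N (left out, the last holds). Time passes only in rows, so rows that repeat a pose let the fingers close. It gives the time, the measured TCP pose, the force and the opening at its end, in the units of the state.
- bot.get_obs(): the state, without advancing time (a new reading comes with each control period).
- bot.camera(name): name is "scene" or "side" or "wrist"; returns a dict with "frame" (480x640x3 uint8, red, green, blue), "mtx" (3x3 intrinsics, pixels), "origin" and "orientation" of the camera in the world. Camera axes: x right, y down, z forward; pixel columns grow to the right and rows downward; lengths in m; the calibration is good to about 2 mm. The wrist camera is an equidistant fisheye: a pixel r from the principal point sees the ray r / f radians off the axis. A picture is of the moment at which its call begins. There is no depth.
- bot.job_done(): hands the job in, once; it reports no verdict.
Trained networks look in a picture, given as the dict that the camera call returned (one of the last four; its "shot" number tells which), for a name from the list of things; names that differ only in an ending like _2 or _b are one class to them, and where a whole thing is asked for, a point or a joint stands for the part that bears it (a point fixed in the world has none). Each returns a list of dicts, best first, with "confidence" (0 to 1); they miss things now and then, are a little off and sometimes report something else, mostly with a low value. They report only what shows in the picture. A call takes as long as a camera call.
- bot.search_frame(picture, name): "box" ([left, top, right, bottom] in pixels, round what is visible of it).
- bot.cut_out(picture, name): "region" (480x640 bool, what is visible of it) and "box" ([left, top, right, bottom] in pixels, round what is visible of it).
The state is a dict: "time": time; "q": joint angles; "qd": joint speeds; "joint_efforts": joint torques, N m; "ee_pos": TCP position; "tcp_rot": TCP orientation; "wrist_force": force on the tool from outside, world axes, zero at the start; "torque": the same for the moment, N m; "opening": finger opening in m.
Only numpy, scipy, OpenCV 4.12 (cv2) and the standard library are available. Lean on these libraries where they do the work, as an engineer would, in place of code of your own. Each camera call takes 0.05 s, during which the arm holds its last target. There are 200 camera calls.

TASK

Check the lock cover on the tilting table with the blue pen probe. Take the probe out of its wooden stand, first let it read the square black-and-white tag (hold the probe square to the tag, its tip pointing at the tag's middle about 3 cm off and not touching it, still for about 2 seconds), then set the probe's tip on the dot in the middle of the red ring on the cover, square to the cover, and press lightly until the spring tip is about half way in. Finish there, still holding the probe pressed on the spot; do not change the table's slope or move the other things on the bench.

Things in the scene. Friction and masses are not known exactly. Their poses are not given: they have to be found in the camera images.
- probe: Pen probe, loose, 0.2 kg, upright in the stand, gripped across any two faces of its blue square grip: 28 x 28 mm, faces square to x and y, z = 5 to 71 mm (black ribs z = 31 to 57), cap to z = 78. Origin on the axis under its round flange (38 mm wide, 5 thick), which rests on the stand; z points from tip to cap. Nose 20 mm wide down to z = -40, tip at z = -58. It reads tags along its axis past the tip.
- probe_tip (a point): End of the probe's tip (a steel ball 12 mm across) on the probe's axis, 58 mm below the probe's origin when the tip is fully out; it moves with the sprung tip.
- plunger (a joint): How far the sprung tip is pushed in, m: 0 fully out, 0.012 the stop. It springs back: 1.6 N starts it moving, 4 N at half way (0.006), 6.4 N at the stop, beyond which it is rigid.
- probe_stand: Light wooden block 76 x 76 x 70 mm, fixed to the bench, with an upright hole 26 mm across through its middle in which the probe's nose hangs. It stands left or right on the bench, the tilting table on the other side; between them, farther back, is the vice, whose crossbar handle sticks up and forward: carry the probe round the front of it. Origin at the centre of its underside, z up.
- tag: White square label 30 x 30 mm, 1 mm thick, with a black cell pattern, stuck on the sloping steel top of the tilting table, nearer its low front edge. Origin at the centre of its underside; z square to it, out of the table top; x points up the slope.
- angle_table: Grey tilting table, base 124 x 112 mm, fixed to the bench; its steel top (122 x 92 mm) slopes 0.15 to 0.4 rad, low edge at the table's -x side, roughly towards the robot, held by a stiff friction hinge. Side cheeks stand 68 mm above the bench, 47 to 55 mm either side of its middle. Origin at the centre of its underside, z up.
- lock_cover: Brown steel lock cover plate 60 x 94 mm and 2 mm thick, fixed on the upper half of the same sloping table top, parallel to the tag and 57 mm up the slope from it. Origin at the centre of its underside; z square to the plate, outwards; x up the slope, y along its long side. A bar 6 mm high stands on it at x = 6 to 18 mm, y = -13 to 37 mm.
- spot (a point): The red dot in the middle of the red ring (22 mm across) on the upper face of the lock cover, at x = -13, y = 10, z = 2 mm of the cover.
- pliers: Red-handled pliers lying between the table and the stand, 145 x 59 x 14 mm. Leave it alone. Origin at the centre of its underside.
- screwdriver: Screwdriver with amber handle, 208 mm long, 27 mm high, along the left edge. Leave it alone. Origin at the centre of its underside.
- red_tin_tray: Small rusty red tin tray with pins in it, 60 x 90 x 20 mm. Leave it alone. Origin at the centre of its underside.

How it is judged:
By the outcome, as a careful person would: the job done as asked, in the order asked, and still so for the second after the job is handed in, while the arm keeps its last pose, push and grip.
It also fails if it takes over 40 s, if anything falls off the work surface, if the arm or the gripper's body presses on something with over 40 N, if the wrist force passes 120 N, or if a joint passes its speed limit or range.

## Working session

There is one attempt and no reset: what is moved stays moved. The work goes in short steps, Python scripts to look and compute and a shell command to move; the robot and the scene stay as the last step left them, time stands still between calls to the robot, and variables do not carry over. Pictures are saved under pics/ and viewed, about 8 in all and at most 12, crops included, and the job is handed in when it is done.

```bash
mkdir -p pics; ls
cat > h.py <<'E'
import numpy as np,cv2
from workcell import bot
from scipy.spatial.transform import Rotation as R
def snap(n):
    p=bot.camera(n); return p
def save(p,f,box=None,s=1):
    im=p["frame"][:,:,::-1]
    if box: l,t,r,b=box; im=im[t:b,l:r]
    if s!=1: im=cv2.resize(im,None,fx=s,fy=s,interpolation=cv2.INTER_CUBIC)
    cv2.imwrite("pics/"+f,im)
E
python3 - <<'E'
from h import *
o=bot.get_obs(); print({k:np.round(v,3).tolist() for k,v in o.items()})
for n in ["scene","side","wrist"]:
    p=snap(n); save(p,n+"0.png"); print(n,np.round(p["mtx"],1).tolist(),p["origin"],p["orientation"],[k for k in p])
    for t in ["probe","probe_stand","tag","angle_table","lock_cover","spot"]:
        print(t,[(np.round(d["box"]).tolist(),round(d["confidence"],2)) for d in bot.search_frame(p,t)[:2]])
E
cd pics; python3 -c "
import cv2,numpy as np
a=[cv2.imread(n+'0.png') for n in ['scene','side']]
"
```

```text
pics
{'time': 0.0, 'q': [-0.001, 5.012, 10.033, 95.099, 0.0, 89.999], 'qd': [-0.162, 0.134, -0.008, -0.111, 0.027, 0.052], 'joint_efforts': [0.001, -52.039, 46.48, 0.016, 0.0, -0.0], 'ee_pos': [0.55, -0.0, 0.231], 'tcp_rot': [-90.0, 0.078, 0.0], 'wrist_force': [0.38, 0.44, 0.633], 'torque': [-0.005, -0.002, -0.006], 'opening': 0.086}
scene [[531.1, 0.0, 304.9], [0.0, 531.1, 235.7], [0.0, 0.0, 1.0]] [-0.12930349 -0.87691775  0.6639456 ] [-118.64661765    0.93863381  -36.41562525] ['frame', 'mtx', 'origin', 'orientation', 'shot']
probe [([255.0, 177.0, 271.0, 207.0], 0.67)]
probe_stand [([248.0, 198.0, 280.0, 238.0], 0.74)]
tag []
angle_table [([303.0, 253.0, 369.0, 317.0], 0.69), ([330.0, 258.0, 366.0, 294.0], 0.16)]
lock_cover [([327.0, 257.0, 368.0, 291.0], 0.93)]
spot [([326.0, 257.0, 364.0, 294.0], 0.98)]
side [[606.5, 0.0, 305.3], [0.0, 606.5, 233.9], [0.0, 0.0, 1.0]] [ 5.68771801e-04 -1.00340692e+00  8.19259149e-01] [-124.13570474   -0.90434403  -25.14649045] ['frame', 'mtx', 'origin', 'orientation', 'shot']
probe [([278.0, 158.0, 293.0, 190.0], 0.87), ([306.0, 256.0, 366.0, 317.0], 0.41)]
probe_stand [([271.0, 178.0, 303.0, 221.0], 0.57)]
tag [([314.0, 281.0, 328.0, 295.0], 0.56)]
angle_table [([304.0, 256.0, 369.0, 319.0], 0.95)]
lock_cover [([327.0, 260.0, 364.0, 297.0], 0.92)]
spot [([330.0, 256.0, 363.0, 296.0], 0.95), ([204.0, 186.0, 267.0, 202.0], 0.19)]
wrist [[371.6, 0.0, 315.9], [0.0, 371.6, 235.1], [0.0, 0.0, 1.0]] [0.55075395 0.06613944 0.37371925] [1.64959546e+02 7.79290793e-02 1.52966424e-03] ['frame', 'mtx', 'origin', 'orientation', 'shot']
probe []
probe_stand [([223.0, 0.0, 328.0, 52.0], 0.84), ([198.0, 278.0, 317.0, 393.0], 0.31)]
tag [([207.0, 318.0, 237.0, 354.0], 0.84)]
angle_table [([198.0, 276.0, 317.0, 392.0], 0.75)]
lock_cover [([231.0, 318.0, 304.0, 394.0], 0.63)]
spot [([233.0, 318.0, 307.0, 394.0], 0.8)]
```

```bash
cd pics; python3 -c "
import cv2,numpy as np
a=cv2.imread('scene0.png')[100:350,180:440];b=cv2.imread('side0.png')[100:350,180:440]
cv2.imwrite('m1.png',np.hstack([cv2.resize(i,(400,385),interpolation=2) for i in (a,b)]))"
```

```text
(no output)
```

View pics/m1.png

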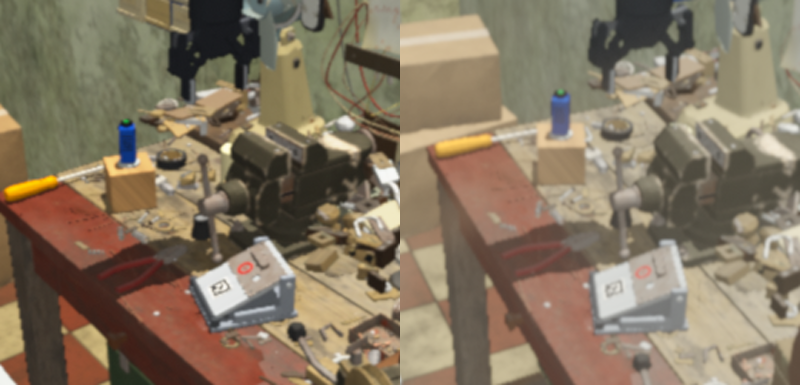

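View pics/wrist0.png

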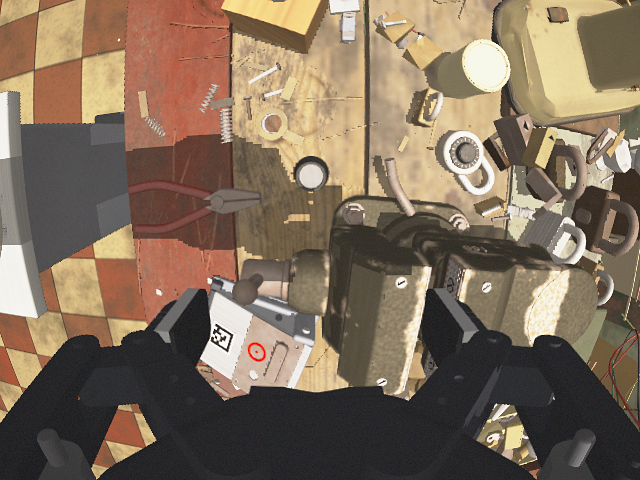

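```bash
cat >> h.py <<'E'
def cam(p):
    return p["mtx"],np.array(p["origin"]),R.from_euler('xyz',p["orientation"],degrees=True).as_matrix()
def ray(p,uv,fish=False):
    K,o,M=cam(p); x=(uv[0]-K[0,2])/K[0,0]; y=(uv[1]-K[1,2])/K[1,1]
    if fish:
        r=np.hypot(x,y); s=np.sin(r)/r if r>1e-9 else 1; d=np.array([x*s,y*s,np.cos(r)])
    else: d=np.array([x,y,1])/np.sqrt(x*x+y*y+1)
    return o,M@d
def onz(p,uv,z,fish=False):
    o,d=ray(p,uv,fish); return o+d*(z-o[2])/d[2]
def proj(p,X,fish=False):
    K,o,M=cam(p); c=(np.atleast_2d(X)-o)@M
    if fish:
        r=np.hypot(c[:,0],c[:,1]); t=np.arctan2(r,c[:,2]); q=c[:,:2]*(t/np.maximum(r,1e-9))[:,None]
    else: q=c[:,:2]/c[:,2:]
    return q*K[0,0]+K[:2,2]
def tri(rays):
    A=np.zeros((3,3));b=np.zeros(3)
    for o,d in rays:
        P=np.eye(3)-np.outer(d,d);A+=P;b+=P@o
    X=np.linalg.solve(A,b); return X,[np.linalg.norm((np.eye(3)-np.outer(d,d))@(X-o)) for o,d in rays]
def redring(p,box):
    f=p["frame"].astype(int);m=np.zeros(f.shape[:2],bool);l,t,r,b=[int(v) for v in box]
    s=f[t:b,l:r];m[t:b,l:r]=(s[:,:,0]>140)&(s[:,:,1]<100)&(s[:,:,2]<100)
    v,u=np.nonzero(m);return (u.mean()+.0,v.mean(),len(u)) if len(u) else None
E
python3 - <<'E'
from h import *
P={n:snap(n) for n in ["scene","side","wrist"]}
for n in ["scene","side"]:
    p=P[n]
    for t in["probe"]:
        c=bot.cut_out(p,t)[0]; m=c["region"]; v,u=np.nonzero(m); print(n,c["box"],onz(p,(u.mean(),v.mean()),0.107))
        top=v.min(); print("cap",onz(p,(u[v<=top+2].mean(),top),0.148))
rr={"scene":redring(P["scene"],(325,255,370,295)),"side":redring(P["side"],(325,255,370,297)),"wrist":redring(P["wrist"],(232,318,306,394))}
print(rr); print(tri([ray(P[n],rr[n][:2],n=="wrist") for n in rr]))
tw=(221,338)
print("tag",tri([ray(P["side"],(321,288)),ray(P["wrist"],tw,True)]))
print(bot.get_obs()["time"])
E
```

```text
scene [256.2, 177.5, 269.3, 205.2] [0.51454004 0.19696361 0.107     ]
cap [0.51967427 0.20202433 0.148     ]
side [275.3, 155.5, 289.3, 191.8] [0.52092981 0.19865498 0.107     ]
cap [0.52319862 0.20514255 0.148     ]
{'scene': (np.float64(337.3333333333333), np.float64(273.8333333333333), 6), 'side': None, 'wrist': (np.float64(256.5982905982906), np.float64(351.7350427350427), 117)}Traceback (most recent call last):
  File "<stdin>", line 9, in <module>
TypeError: 'NoneType' object is not subscriptable
```

```bash
python3 -m inch '[[[-10,0,40],[0,0,0],85],[[-20,0,80],[0,0,0],85],[[-30,0,120],[0,0,0],85],[[-30,0,120],[0,0,0],85],[[-30,0,120],[0,0,0],85]]'
python3 - <<'E'
from h import *
p=snap("wrist"); save(p,"w1.png")
for t in ["probe","probe_stand"]:
  for c in bot.cut_out(p,t)[:1]:
    v,u=np.nonzero(c["region"]); print(t,c["confidence"],c["box"],u.mean(),v.mean())
E
```

```text
time: 1.8
ee_pos: [0.5198, 0.1207, 0.2313]
tcp_rot: [-90.0, -0.0, 0.1]
wrist_force: [-0.2, -0.3, 0.1]
opening: 0.0853
probe 0.81 [288.7, 91.3, 341.8, 142.5] 315.90217917675545 115.82179176755447
probe_stand 0.66 [258.4, 60.5, 375.2, 179.2] 315.97106159083876 120.48421541318477
```

View pics/w1.png

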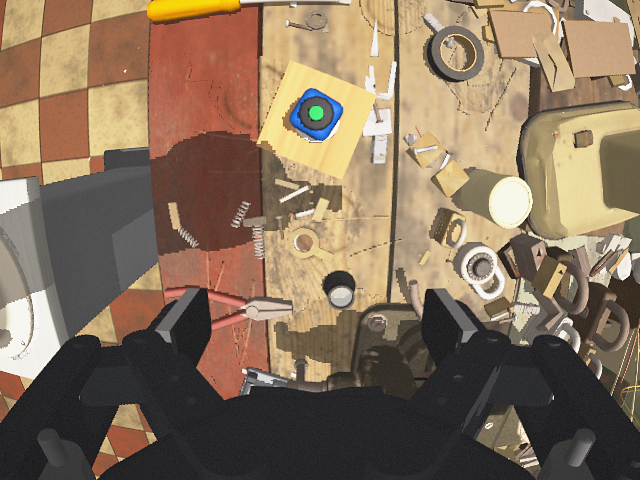

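Run:
```python
from h import *
p=snap("wrist"); f=p["frame"].astype(int)
m=((f[:,:,2]>f[:,:,0]+35)&(f[:,:,2]>f[:,:,1]+15)); m[:70]=0;m[160:]=0;m[:,:270]=0;m[:,360:]=0
v,u=np.nonzero(m)
W=np.array([onz(p,(a,b),0.141,True)[:2] for a,b in zip(u,v)])
r=cv2.minAreaRect((W*1000).astype(np.float32));print("grip rect(mm)",r)
g=((f[:,:,1]>f[:,:,0]+60)&(f[:,:,1]>f[:,:,2]+40)); g[:70]=0;g[160:]=0;g[:,:270]=0;g[:,360:]=0
v,u=np.nonzero(g);print("cap",len(u),u.mean(),v.mean(),onz(p,(u.mean(),v.mean()),0.148,True))
print("stand",[np.round(onz(p,q,0.07,True)[:2],4).tolist() for q in [(292,61),(375,97),(341,179),(258,143)]])
save(p,"w1c.png",(240,50,400,190),5)
```

```text
grip rect(mm) ((519.99658203125, 201.59835815429688), (27.004228591918945, 27.001445770263672), 58.30586242675781)
cap 179 314.78212290502796 110.0391061452514 [0.52007106 0.20205877 0.148     ]
stand [[0.5014, 0.249], [0.5685, 0.2195], [0.5412, 0.1514], [0.4734, 0.1815]]
```

View pics/w1c.png

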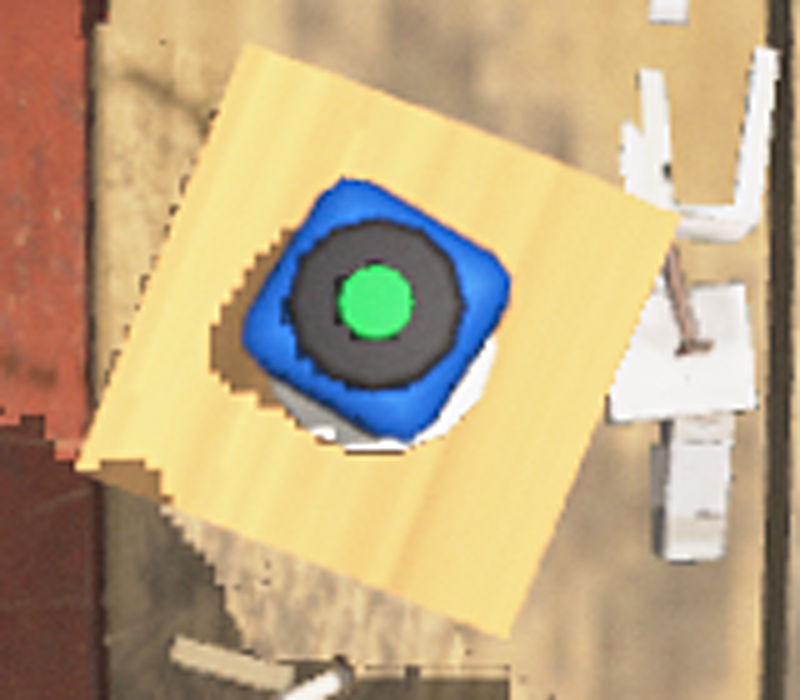

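```bash
python3 -m inch '[[[0,0,30],[0,0.15,0],85],[[0,0,60],[0,0.3,0],85],[[0,0,81],[0,0.45,0],85],[[0,15,81],[0,0.553,0],85],[[0,40,81],[0,0.553,0],85],[[0,40,81],[0,0.553,0],85]]'
python3 - <<'E'
from h import *
p=snap("wrist"); f=p["frame"].astype(int)
g=((f[:,:,1]>f[:,:,0]+60)&(f[:,:,1]>f[:,:,2]+40)); 
n,l,s,c=cv2.connectedComponentsWithStats(g.astype(np.uint8)); 
for i in range(1,n):
    if s[i,4]>80: print(s[i],c[i],onz(p,c[i],0.148,True))
o=bot.get_obs();print(o["ee_pos"],o["tcp_rot"]); save(p,"w2.png")
E
```

```text
time: 2.6
ee_pos: [0.5196, 0.1989, 0.1881]
tcp_rot: [-90.2, 0.2, -31.8]
wrist_force: [0.2, -0.3, -0.7]
opening: 0.085
[306 253  17  17 208] [313.58173077 261.19230769] [0.52015604 0.20221639 0.148     ]
[0.51994971 0.1990489  0.19005524] [-90.14172776   0.09425281 -31.80714875]
```

View pics/w2.png

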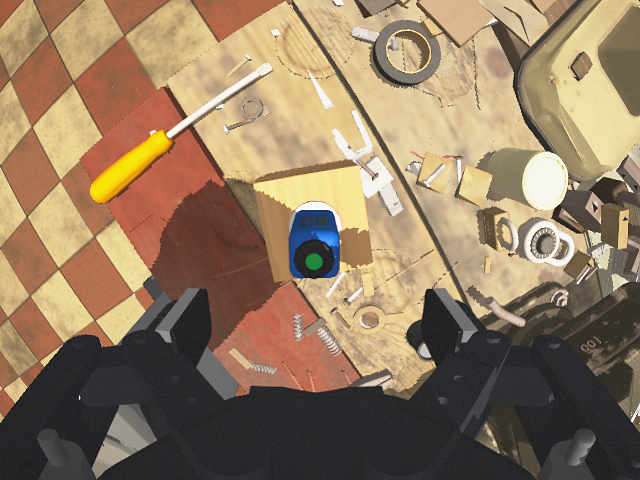

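```bash
python3 -m inch '[[[-1.5,0,2.7],[0,0,0],85],[[-1.5,35,2.7],[0,0,0],85],[[-1.5,70,2.7],[0,0,0],85],[[-1.5,92,2.7],[0,0,0],85],[[-1.5,93,2.7],[0,0,0],85],[[-1.5,93,2.7],[0,0,0],85],[[-1.5,93,2.7],[0,0,0],26],[[-1.5,93,2.7],[0,0,0],26],[[-1.5,93,2.7],[0,0,0],26],[[-1.5,93,2.7],[0,0,0],26],[[-1.5,93,2.7],[0,0,0],26],[[-1.5,93,2.7],[0,0,0],26],[[-1.5,93,2.7],[0,0,0],26],[[-1.5,93,2.7],[0,0,0],26]]' 50; python3 -c "
from h import *
print(bot.get_obs())"
```

```text
time: 4.05
ee_pos: [0.5202, 0.2022, 0.0978]
tcp_rot: [-90.1, 0.1, -31.8]
wrist_force: [-1.0, 1.3, 5.5]
opening: 0.0276
{'time': 4.05, 'q': array([ 2.12428894e+01,  5.63500071e+00, -3.96885180e+00,  8.04936468e+01,
       -1.04544221e-02,  1.43050748e+02]), 'qd': array([-0.11524791,  0.06516559,  0.02285836, -0.03862317, -0.08860308,
       -0.00322563]), 'joint_efforts': array([-1.45362290e-01, -4.99098480e+01,  4.40738511e+01, -1.40831899e-01,
       -8.13927327e-03, -4.85085751e-03]), 'ee_pos': array([0.52017061, 0.20215318, 0.09781057]), 'tcp_rot': array([-9.00842026e+01,  5.02527148e-02, -3.18078869e+01]), 'wrist_force': array([-1.03704909,  1.34773912,  5.51557701]), 'torque': array([-0.06197887,  0.05041852, -0.06222148]), 'opening': 0.02758809935010816}
```

```bash
cat > fit.py <<'E'
from h import *
from scipy.optimize import least_squares
def model(q):
    # q: tag-frame origin x,y,z, yaw, slope ; returns fn mapping tag-frame pts to world
    M=R.from_euler('zy',[0,0]).as_matrix()
    M=R.from_euler('z',q[3]).as_matrix()@R.from_euler('y',-q[4]).as_matrix()
    return lambda X:np.atleast_2d(X)@M.T+q[:3]
E
python3 - <<'E'
from fit import *
w=cv2.imread("pics/wrist0.png")
# fixed cams; wrist0 pose
S={n:bot.camera(n) for n in["scene","side"]}
W=dict(mtx=np.array([[371.6,0,315.9],[0,371.6,235.1],[0,0,1]]),origin=[0.55075395,0.06613944,0.37371925],orientation=[164.959546,0.0779290793,0.00152966424],frame=w[:,:,::-1])
print("handle top",tri([ray(S["scene"],(312,204)),ray(S["side"],(321,199)),ray(W,(250,290),True)]), tri([ray(S["scene"],(312,204)),ray(S["side"],(321,199))]))
rr=redring(W,(232,318,306,394))
print("ring",tri([ray(S["scene"],(339,274)),ray(W,rr[:2],True)]),onz(W,rr[:2],.05,True))
save(W,"t0.png",(190,280,330,400),5.5)
E
```

```text
handle top (array([ 0.50843299, -0.02559912,  0.16258209]), [np.float64(0.00027263057042627696), np.float64(0.0007512930708417923), np.float64(0.001021517402046647)]) (array([ 0.50685141, -0.02714674,  0.16369322]), [np.float64(0.00011341142081042777), np.float64(0.00011341142081035443)])
ring (array([ 0.48830442, -0.14621004,  0.04843925]), [np.float64(0.000539076025668309), np.float64(0.000539076025668351)]) [ 0.48902629 -0.14554481  0.05      ]
```

View pics/t0.png

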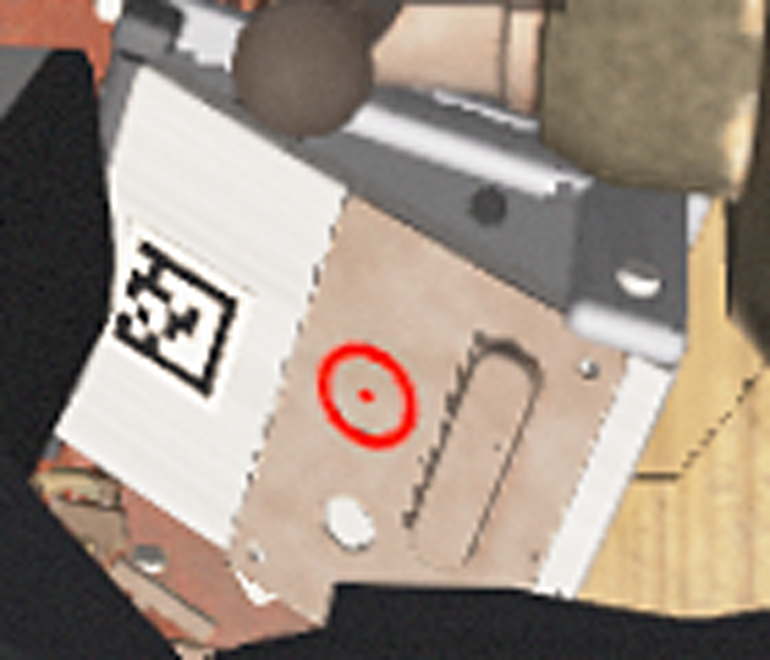

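Run:
```python
from fit import *
S={n:bot.camera(n) for n in["scene"]}
W=dict(mtx=np.array([[371.6,0,315.9],[0,371.6,235.1],[0,0,1]]),origin=[0.55075395,0.06613944,0.37371925],orientation=[164.959546,0.0779290793,0.00152966424])
c=np.array([[366,396],[176.5,315],[348,195],[236,548],[625,350]])/5.5+[190,280]
X=np.array([[44,10,2],[0,0,1],[27,47,2],[27,-47,2],[87,47,2]])/1000
def res(q):
    Y=model(q)(X)
    return np.r_[(proj(W,Y,True)-c).ravel(),(proj(S["scene"],Y[:1])-[339,274]).ravel()]
s=least_squares(res,[.45,-.14,.04,-.5,.3]);q=s.x
print(q[:3],np.degrees(q[3:]),q[4],"\n",np.round(s.fun,1));J=s.jac;print(np.sqrt(np.diag(np.linalg.inv(J.T@J))))
print("world",model(q)(X)); np.save("q0.npy",q)
```

```text
[ 0.44867455 -0.14279232  0.02715014] [-19.78969384  24.38480803] 0.4255951875292355 
 [ 0.4 -0.8  0.7 -0.   0.1 -1.1 -1.3  2.2 -0.2 -0.1  0.6  0.4]
[0.00074541 0.00115783 0.00176308 0.01194708 0.02766073]
world [[ 0.48899142 -0.14667145  0.0471377 ]
 [ 0.44828607 -0.14265254  0.02806093]
 [ 0.4869494  -0.10661438  0.04011903]
 [ 0.45512395 -0.1950629   0.04011903]
 [ 0.5383696  -0.12511634  0.0648908 ]]
```

```bash
python3 -m inch '[[[0,-30,0],[0,0,0],26],[[0,-70,0],[0,0,0],26],[[0,-105,0],[0,0,0],26],[[0,-125,0],[0,0,0],26],[[0,-125,0],[0,0,0],26],[[0,-125,0],[0,0,0],26]]'
```

```text
time: 4.8
ee_pos: [0.5203, 0.2022, 0.2216]
tcp_rot: [-90.1, 0.1, -31.8]
wrist_force: [-0.4, 0.2, -2.6]
opening: 0.0278
```

```bash
python3 -m inch '[[[-6,0,-40],[0,-0.14,0],26],[[-12,0,-80],[0,-0.28,0],26],[[-18,0,-120],[0,-0.42,0],26],[[-24,0,-160],[0,-0.56,0],26],[[-30,0,-198],[0,-0.70,0],26],[[-10,0,-235],[0,-0.84,0],26],[[10,0,-270],[0,-0.98,0],26],[[28,0,-305],[0,-1.12,0],26],[[45,0,-339],[0,-1.26,0],26],[[45,0,-339],[0,-1.40,0],26],[[45,0,-339],[0,-1.54,0],26],[[45,0,-339],[0,-1.68,0],26],[[45,0,-339],[0,-1.777,0],26],[[45,0,-339],[0,-1.777,0],26],[[45,0,-339],[0,-1.777,0],26]]'
python3 - <<'E'
from h import *
p=snap("wrist"); save(p,"w3.png"); o=bot.get_obs(); print(o["q"],p["origin"],p["orientation"],o["ee_pos"],o["tcp_rot"])
E
```

```text
time: 6.3
ee_pos: [0.3795, -0.1094, 0.221]
tcp_rot: [-89.8, 0.1, 69.8]
wrist_force: [-0.0, -0.2, -2.5]
opening: 0.0275
[-16.009248   -16.05384862 -10.41828758  95.84343267  -0.10076387
   4.18407963] [ 0.3194211  -0.08603581  0.36364664] [1.65275754e+02 1.64953339e-01 6.97886135e+01] [ 0.37955714 -0.109424    0.22129227] [-89.80003383   0.11566119  69.80705699]
```

View pics/w3.png

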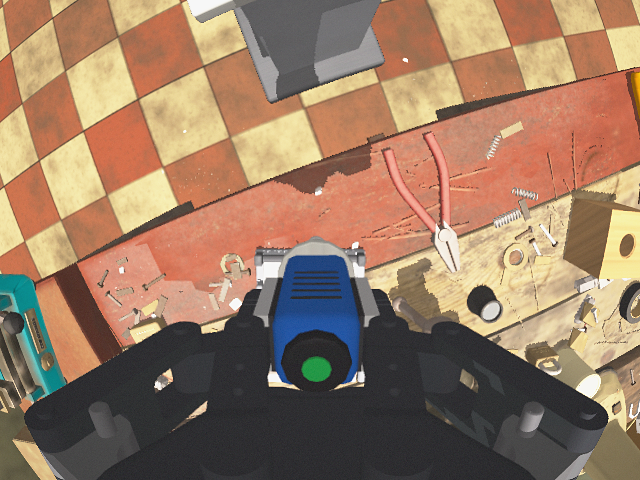

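```bash
python3 -m inch '[[[0,-30,0],[0,0,0],26],[[-4,-60,-40],[0,0,0],26],[[-8,-65,-85],[0,0,0],26],[[-12,-65,-125],[0,0,0],26],[[-14,-65,-165],[0,0,0],26],[[-16,-65,-187],[0,0,0],26],[[-16,-65,-187],[0,0,0],26],[[-16,-65,-187],[0,0,0],26],[[-16,-65,-187],[0,0,0],26]]'
python3 - <<'E'
from h import *
import pickle
p=snap("wrist"); save(p,"w4.png",(170,0,470,300),2); pickle.dump(p,open("w4.pkl","wb"));o=bot.get_obs(); print(o["q"],p["origin"],p["orientation"],o["ee_pos"],o["tcp_rot"])
E
```

```text
time: 7.25
ee_pos: [0.5492, -0.1886, 0.2859]
tcp_rot: [-89.8, 0.1, 69.8]
wrist_force: [0.3, 0.5, -2.2]
opening: 0.0274
[-18.90049013  11.26213131  23.29506794 102.21004184  -0.10929696
   1.33277326] [ 0.48911998 -0.16516305  0.42851031] [1.65255829e+02 1.61890030e-01 6.97550586e+01] [ 0.5491125  -0.18858313  0.2861762 ] [-89.82548451   0.1133862   69.76707821]
```

View pics/w4.png

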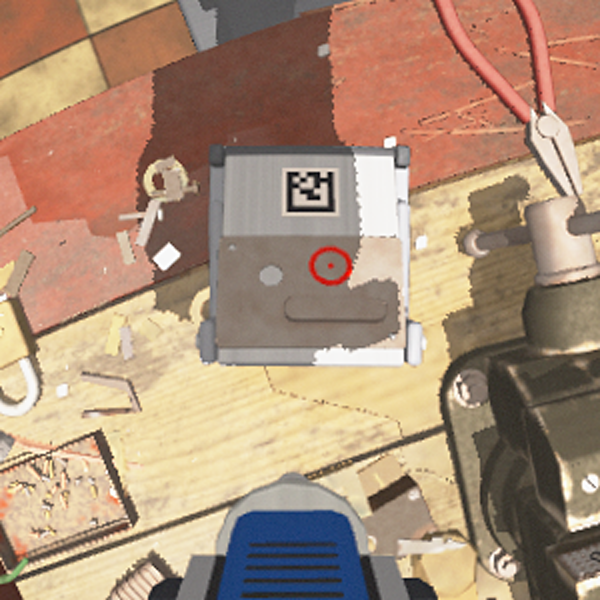

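```bash
cat > fit2.py <<'E'
from fit import *
import pickle
p=pickle.load(open("w4.pkl","rb")); S=bot.camera("scene")
W=dict(mtx=np.array([[371.6,0,315.9],[0,371.6,235.1],[0,0,1]]),origin=[0.55075395,0.06613944,0.37371925],orientation=[164.959546,0.0779290793,0.00152966424])
rr=redring(p,(300,115,370,150)); 
f=p["frame"][80:112,306:344].astype(float).mean(2)
m=(f<90); n,l,s,c=cv2.connectedComponentsWithStats(m.astype(np.uint8),connectivity=8)
i=1+np.argmax(s[1:,4]); v,u=np.nonzero(l==i)
r=cv2.minAreaRect(np.c_[u,v].astype(np.float32)); print("ring",rr,"tag",r[0][0]+306,r[0][1]+80,r[1:])
tagc=(r[0][0]+306,r[0][1]+80)
X=np.array([[44,10,2],[0,0,1],[27,47,2],[27,-47,2],[87,47,2],[87,-47,2]])/1000
c0=np.array([[366,396],[176.5,315],[348,195],[236,548],[625,350]])/5.5+[190,280]
c4=np.array([[0,0],[0,0],[404,237],[220,236],[406,348],[217,346]])/2.+[170,0]
c4[0]=rr[:2];c4[1]=tagc
wt=np.array([3,3,1,1,1,1])[:,None]
def fit(use0,use4):
    def res(q):
        Y=model(q)(X); o=[]
        if use0:o.append(((proj(W,Y[:5],True)-c0)*wt[:5]).ravel())
        if use4:o.append(((proj(p,Y,True)-c4)*wt).ravel())
        return np.concatenate(o)
    s=least_squares(res,[.45,-.14,.04,-.5,.3]); return s
for a in[(1,0),(0,1),(1,1)]:
    s=fit(*a);q=s.x;J=s.jac
    print(a,np.round(q[:3],4),"yaw",np.degrees(q[3]),"slope",q[4],"spot",model(q)(X[:1]),"sd",np.round(np.sqrt(np.diag(np.linalg.inv(J.T@J))),4));print(np.round(s.fun,1))
    if a==(1,1): print("scene ring px",proj(S,model(q)(X[:1])))
np.save("q1.npy",q)
E
python3 fit2.py
```

```text
ring (np.float64(334.7046632124352), np.float64(132.47150259067357), 193) tag 325.0 95.5 ((19.0, 22.0), 90.0)
(1, 0) [ 0.4472 -0.1449  0.0244] yaw -20.668244250159084 slope 0.40239151820086694 spot [[ 0.48788748 -0.14952681  0.04345497]] sd [0.0013 0.0028 0.0043 0.0128 0.0256]
[ 0.2 -1.5  0.6  0.8  0.1 -0.2 -2.2  1.9 -0.4  0.7]
(0, 1) [ 0.4477 -0.1409  0.0285] yaw -20.359463547647156 slope 0.382444521586962 spot [[ 0.48879958 -0.14551358  0.04679681]] sd [0.0004 0.0004 0.003  0.0068 0.0255]
[ 1.1  0.6 -0.1 -0.2 -1.5 -0.  -0.4 -0.1 -0.2 -0.7 -0.8 -0.2]
(1, 1) [ 0.4484 -0.1413  0.03  ] yaw -20.400882180801613 slope 0.4118617078697797 spot [[ 0.48890689 -0.14566227  0.04943673]] sd [0.0002 0.0002 0.0005 0.0054 0.0117]
[-0.1 -1.4 -0.8  0.2 -0.1 -0.9 -2.5  2.5  0.2  0.5  1.1  0.9 -0.2  1.1
 -1.3  0.2 -0.7  0.   0.2 -0.7 -1.3 -0.2]
scene ring px [[339.3081117  273.34899619]]
```

```bash
cat >> fit2.py <<'E'
print("----robust")
def res(q):
    Y=model(q)(X)
    return np.r_[((proj(W,Y[[0,1,2,4]],True)-c0[[0,1,2,4]])*wt[[0,1,2,4]]).ravel(),((proj(p,Y,True)-c4)*wt).ravel()]
s=least_squares(res,[.45,-.14,.04,-.5,.3],loss="soft_l1");q=s.x;print(q,np.round(s.fun,1),model(q)(X[:1]))
np.save("q1.npy",q)
E
python3 fit2.py | sed -n '/robust/,$p'
python3 - <<'E'
from fit import *
q=np.load("q1.npy");o=bot.get_obs();T=R.from_euler('xyz',o["tcp_rot"],degrees=True)
f=model(q);n=(f([0,0,1])-f([0,0,0]))[0]; xt=(f([1,0,0])-f([0,0,0]))[0]
y=-n; z=-xt; x=np.cross(y,z); G=np.c_[x,y,z]
rel=T.inv()*R.from_matrix(G)
for name,X,d in[("tag12",[0,0,.001],.12),("tag",[0,0,.001],.03)]:
    t=f(X)[0]+n*(d+.0858); print(name,t,"shift mm",np.round(T.inv().apply(t-o["ee_pos"])*1000,1),"rotvec",np.round(rel.as_rotvec(),4))
E
```

```text
----robust
[ 0.44835105 -0.1411786   0.0302864  -0.35876975  0.41149667] [-0.3 -0.9 -1.1  0.4 -0.1 -0.8  0.2  0.8  1.1  0.8 -0.   0.9 -1.3  0.3
 -0.8 -0.1  0.1 -0.6 -1.5 -0.4] [[ 0.48887263 -0.14569415  0.04971864]]
tag12 [ 0.37090146 -0.11213509  0.2198234 ] shift mm [ 10.3  67.1 193.6] rotvec [-0.414   0.0064 -0.0007]
tag [ 0.40460776 -0.12477492  0.13733631] shift mm [ 10.3 149.5 157.4] rotvec [-0.414   0.0064 -0.0007]
```

```bash
python3 -m inch '[[[2,10,40],[-0.05,0,0],26],[[4,20,80],[-0.14,0,0],26],[[6,35,120],[-0.26,0,0],26],[[8,50,160],[-0.35,0,0],26],[[10,67,190],[-0.402,0.006,0],26],[[10,67,193],[-0.402,0.006,0],26],[[10,67,193],[-0.402,0.006,0],26]]'
cat > go.py <<'E'
import sys
from fit import *
# args: target frame x y z mm (tag frame), tip height d mm
q=np.load("q1.npy");q[4]=.402;o=bot.get_obs();T=R.from_euler('xyz',o["tcp_rot"],degrees=True)
f=model(q);n=(f([0,0,1])-f([0,0,0]))[0]; xt=(f([1,0,0])-f([0,0,0]))[0]
G=np.c_[np.cross(-n,-xt),-n,-xt]; rel=T.inv()*R.from_matrix(G)
A=np.array(sys.argv[1:4],float)/1000;d=float(sys.argv[4])/1000
t=f(A)[0]+n*(d+.0858)
tip=o["ee_pos"]+T.apply([0,.0858,0]); l=(tip-f([0,0,0])[0])@np.c_[xt,np.cross(n,xt),n]
print("t",o["time"],"q",np.round(o["q"],1),"F",np.round(o["wrist_force"],1),"tip in tag frame mm",np.round(l*1000,1))
print("shift mm",np.round(T.inv().apply(t-o["ee_pos"])*1000,1),"rotvec",np.round(rel.as_rotvec(),4))
E
python3 go.py 0 0 1 30
```

```text
time: 8.1
ee_pos: [0.3652, -0.1105, 0.2164]
tcp_rot: [-113.0, 0.0, 69.5]
wrist_force: [0.9, 0.6, -1.2]
opening: 0.0277
t 8.1 q [-15.3 -42.8 -30.7  79.2  -2.1   4.8] F [ 0.9  0.6 -1.2] tip in tag frame mm [ -8.9  -0.5 120.2]
shift mm [ 0.5 89.2 -8.9] rotvec [-0.0012  0.0007 -0.0002]
```

```bash
python3 -m inch '[[[0.5,0,-9],[0,0,0],26],[[0.5,30,-9],[0,0,0],26],[[0.5,60,-9],[0,0,0],26],[[0.5,80,-9],[0,0,0],26],[[0.5,80,-9],[0,0,0],26],[[0.5,80,-9],[0,0,0],26]]'
python3 go.py 0 0 1 30
python3 - <<'E'
from fit import *
a=bot.camera("scene");b=bot.camera("side")
A=[cv2.resize(p["frame"][200:330,270:400,::-1],(400,400),interpolation=2) for p in(a,b)]
cv2.imwrite("pics/t1.png",np.hstack(A))
q=np.load("q1.npy");q[4]=.402
o=bot.get_obs();T=R.from_euler('xyz',o["tcp_rot"],degrees=True)
tip=o["ee_pos"]+T.apply([0,.0858,0])
for p,k in((a,0),(b,400)):print("tip",(proj(p,tip)-[270,200])*400/130+[k,0],"tag",(proj(p,model(q)([0,0,.001]))-[270,200])*400/130+[k,0])
E
```

```text
time: 8.7
ee_pos: [0.4029, -0.1241, 0.147]
tcp_rot: [-112.9, 0.0, 69.5]
wrist_force: [0.1, -0.0, -0.9]
opening: 0.0277
t 8.7 q [-15.9 -38.6 -36.6  69.2  -1.8   4.3] F [ 0.1 -0.  -0.9] tip in tag frame mm [ 0.8 -0.  40.6]
shift mm [0.  9.6 1. ] rotvec [-0.0022  0.0005 -0.0004]
tip [[142.14055533 221.92494312]] tag [[162.65916837 264.98102441]]
tip [[527.37582912 222.05148708]] tag [[547.78218748 266.11790384]]
```

View pics/t1.png

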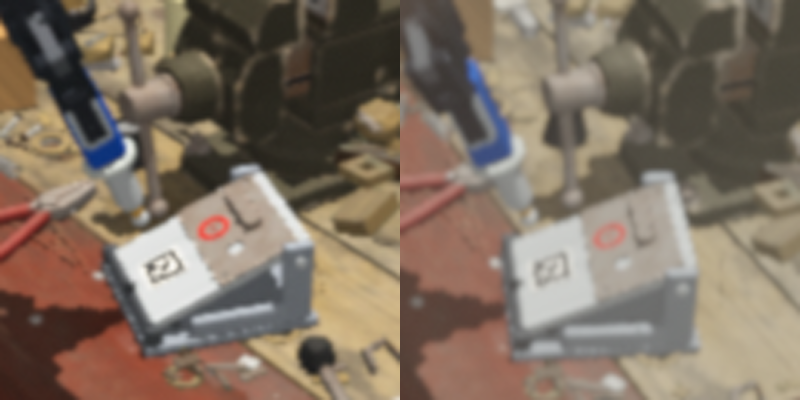

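```bash
python3 -m inch '[[[0,5,0.5],[0,0,0],26],[[0,9.6,1],[0,0,0],26],[[0,9.6,1],[0,0,0],26],[[0,9.6,1],[0,0,0],26],[[0,9.6,1],[0,0,0],26],[[0,9.6,1],[0,0,0],26],[[0,9.6,1],[0,0,0],26],[[0,9.6,1],[0,0,0],26],[[0,9.6,1],[0,0,0],26],[[0,9.6,1],[0,0,0],26],[[0,9.6,1],[0,0,0],26],[[0,9.6,1],[0,0,0],26],[[0,9.6,1],[0,0,0],26],[[0,9.6,1],[0,0,0],26],[[0,9.6,1],[0,0,0],26],[[0,9.6,1],[0,0,0],26],[[0,9.6,1],[0,0,0],26],[[0,9.6,1],[0,0,0],26],[[0,9.6,1],[0,0,0],26],[[0,9.6,1],[0,0,0],26]]'
python3 go.py 0 0 1 30
python3 -m inch '[[[0,0,0],[0,0,0],26],[[0,0,0],[0,0,0],26],[[0,0,0],[0,0,0],26],[[0,0,0],[0,0,0],26],[[0,0,0],[0,0,0],26],[[0,0,0],[0,0,0],26],[[0,0,0],[0,0,0],26],[[0,0,0],[0,0,0],26],[[0,0,0],[0,0,0],26],[[0,0,0],[0,0,0],26]]'
python3 go.py 44 10 2 15
```

```text
time: 10.8
ee_pos: [0.4057, -0.1251, 0.1388]
tcp_rot: [-113.0, 0.0, 69.5]
wrist_force: [0.6, -0.3, -2.0]
opening: 0.0271
t 10.8 q [-15.9 -38.4 -37.5  68.   -1.8   4.2] F [ 0.6 -0.3 -2. ] tip in tag frame mm [ 0.5  0.  31.9]
shift mm [-0.   0.9  0.5] rotvec [ 0.0001  0.0005 -0.0002]
time: 11.8
ee_pos: [0.4057, -0.1251, 0.1387]
tcp_rot: [-113.0, 0.0, 69.5]
wrist_force: [0.3, 0.8, -2.1]
opening: 0.0276
t 11.8 q [-15.9 -38.4 -37.5  68.   -1.8   4.2] F [ 0.3  0.8 -2.1] tip in tag frame mm [ 0.5  0.1 31.9]
shift mm [  9.9  14.9 -43.5] rotvec [-0.      0.0006 -0.0001]
```

```bash
python3 -m inch '[[[3,0,-15],[0,0,0],26],[[7,0,-30],[0,0,0],26],[[9.9,0,-43.5],[0,0,0],26],[[9.9,5,-43.5],[0,0,0],26],[[9.9,7,-43.5],[0,0,0],26],[[9.9,7,-43.5],[0,0,0],26],[[9.9,7,-43.5],[0,0,0],26]]'
python3 go.py 44 10 2 5
python3 - <<'E'
from fit import *
a=bot.camera("scene");b=bot.camera("side")
A=[cv2.resize(p["frame"][230:300,305:375,::-1],(400,400),interpolation=2) for p in(a,b)]
cv2.imwrite("pics/t2.png",np.hstack(A))
q=np.load("q1.npy");q[4]=.402
o=bot.get_obs();T=R.from_euler('xyz',o["tcp_rot"],degrees=True)
tip=o["ee_pos"]+T.apply([0,.0858,0])
for p,k in((a,0),(b,400)):print("tip",(proj(p,tip)-[305,230])*400/70+[k,0],"spot",(proj(p,model(q)([.044,.01,.002]))-[305,230])*400/70+[k,0])
E
```

```text
time: 12.5
ee_pos: [0.4487, -0.1308, 0.149]
tcp_rot: [-113.0, 0.0, 69.5]
wrist_force: [-0.2, -0.1, -1.8]
opening: 0.0277
t 12.5 q [-14.9 -31.5 -32.6  66.   -2.2   5.2] F [-0.2 -0.1 -1.8] tip in tag frame mm [43.3  9.8 24.7]
shift mm [ 0.2 17.7 -0.7] rotvec [-0.0004  0.0004 -0.0003]
tip [[173.86396154 203.93125241]] spot [[196.49011828 247.90985621]]
tip [[561.11043474 216.18899238]] spot [[584.02886369 261.69393445]]
```

View pics/t2.png

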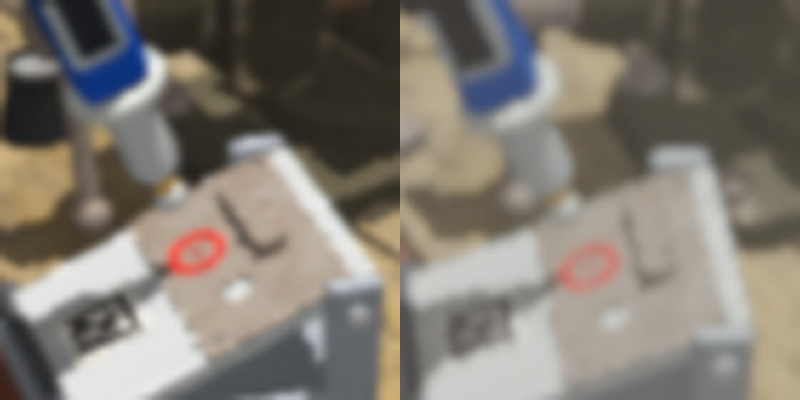

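```bash
python3 -m inch '[[[0,6,-0.7],[0,0,0],26],[[0,12,-0.7],[0,0,0],26],[[0,17,-0.7],[0,0,0],26],[[0,18.5,-0.7],[0,0,0],26],[[0,18.5,-0.7],[0,0,0],26],[[0,18.5,-0.7],[0,0,0],26],[[0,18.5,-0.7],[0,0,0],26]]'
python3 go.py 44 10 2 0
python3 - <<'E'
from fit import *
a=bot.camera("scene");b=bot.camera("side")
A=[cv2.resize(p["frame"][252:292,320:360,::-1],(400,400),interpolation=2) for p in(a,b)]
cv2.imwrite("pics/t3.png",np.hstack(A))
q=np.load("q1.npy");q[4]=.402
o=bot.get_obs();T=R.from_euler('xyz',o["tcp_rot"],degrees=True)
tip=o["ee_pos"]+T.apply([0,.0858,0])
for p,k in((a,0),(b,400)):print("tip",(proj(p,tip)-[320,252])*10+[k,0],"spot",(proj(p,model(q)([.044,.01,.002]))-[320,252])*10+[k,0])
E
```

```text
time: 13.3
ee_pos: [0.4564, -0.1336, 0.1329]
tcp_rot: [-113.1, 0.0, 69.5]
wrist_force: [0.3, -0.4, -1.3]
opening: 0.0273
t 13.3 q [-15.  -30.3 -33.7  63.6  -2.2   5.1] F [ 0.3 -0.4 -1.3] tip in tag frame mm [44.7  9.9  6.7]
shift mm [0.1 4.7 0.6] rotvec [ 0.0006  0.0004 -0.0002]
tip [[188.94401589 196.82179429]] spot [[193.85770699 213.84224837]]
tip [[567.22028157 220.87130454]] spot [[572.05051145 237.9643853 ]]
```

View pics/t3.png

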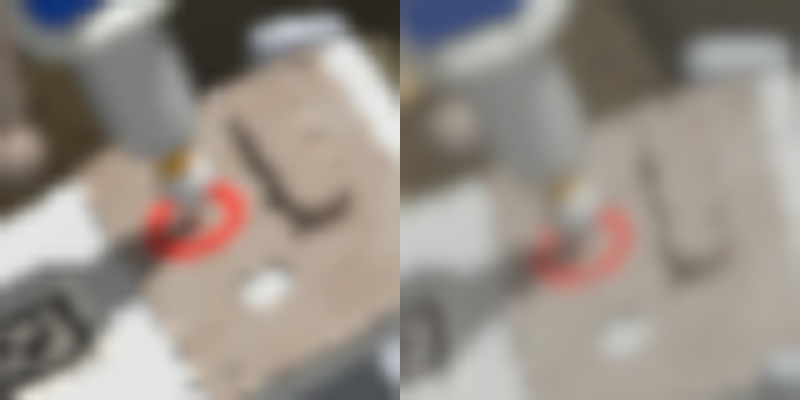

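```bash
cat > fr.py <<'E'
from fit import *
q=np.load("q1.npy");q[4]=.402;f=model(q);n=(f([0,0,1])-f([0,0,0]))[0];xt=(f([1,0,0])-f([0,0,0]))[0];B=np.c_[xt,np.cross(n,xt),n]
F=[];L=[]
for i in range(8):
    bot.camera("side");o=bot.get_obs();T=R.from_euler('xyz',o["tcp_rot"],degrees=True)
    F.append(B.T@o["wrist_force"]);L.append(B.T@(o["ee_pos"]+T.apply([0,.0858,0])-f([0,0,0])[0])*1000)
print("t",o["time"],"F table frame",np.round(np.mean(F,0),2),"sd",np.round(np.std(F,0),2),"tip(unsprung)",np.round(np.mean(L,0),2),"open",o["opening"])
E
python3 fr.py; python3 -m inch '[[[0,2,0.6],[0,0,0],26],[[0,4,0.6],[0,0,0],26],[[0,5,0.6],[0,0,0],26],[[0,5.5,0.6],[0,0,0],26],[[0,5.5,0.6],[0,0,0],26],[[0,5.5,0.6],[0,0,0],26],[[0,5.5,0.6],[0,0,0],26]]'; python3 fr.py
```

```text
t 13.8 F table frame [-0.57  0.28 -1.39] sd [0.29 0.58 0.47] tip(unsprung) [44.54  9.86  6.59] open 0.02770452832809454
time: 14.5
ee_pos: [0.4578, -0.1342, 0.1274]
tcp_rot: [-113.0, 0.0, 69.5]
wrist_force: [-0.8, 0.1, 0.2]
opening: 0.0274
t 14.9 F table frame [-1.58  0.2   0.57] sd [0.41 0.48 0.38] tip(unsprung) [43.89  9.85  1.05] open 0.02733794243863593
```

```bash
python3 -m inch '[[[0,1.5,0],[0,0,0],26],[[0,3,0],[0,0,0],26],[[0,4.5,0],[0,0,0],26],[[0,5,0],[0,0,0],26],[[0,5,0],[0,0,0],26],[[0,5,0],[0,0,0],26],[[0,5,0],[0,0,0],26]]'; python3 fr.py
```

```text
time: 15.6
ee_pos: [0.4596, -0.1349, 0.1228]
tcp_rot: [-113.1, 0.0, 69.5]
wrist_force: [-2.4, 0.8, 1.3]
opening: 0.0275
t 16.0 F table frame [-1.89 -0.02  2.16] sd [0.37 0.44 0.37] tip(unsprung) [43.92  9.84 -3.94] open 0.027524719995128295
```

```bash
python3 -m inch '[[[0,0.5,0],[0,0,0],26],[[0,0.5,0],[0,0,0],26],[[0,0.5,0],[0,0,0],26]]'; python3 fr.py
python3 - <<'E'
from fit import *
a=bot.camera("scene");b=bot.camera("side")
cv2.imwrite("pics/t4.png",np.hstack([cv2.resize(p["frame"][225:295,305:375,::-1],(400,400),interpolation=2) for p in(a,b)]))
E
```

```text
time: 16.3
ee_pos: [0.4598, -0.1349, 0.1223]
tcp_rot: [-113.1, 0.0, 69.5]
wrist_force: [-2.5, 0.9, 1.8]
opening: 0.0277
t 16.7 F table frame [-1.73  0.27  2.42] sd [0.4  0.33 0.77] tip(unsprung) [43.92  9.85 -4.45] open 0.0276839141085689
```

View pics/t4.png

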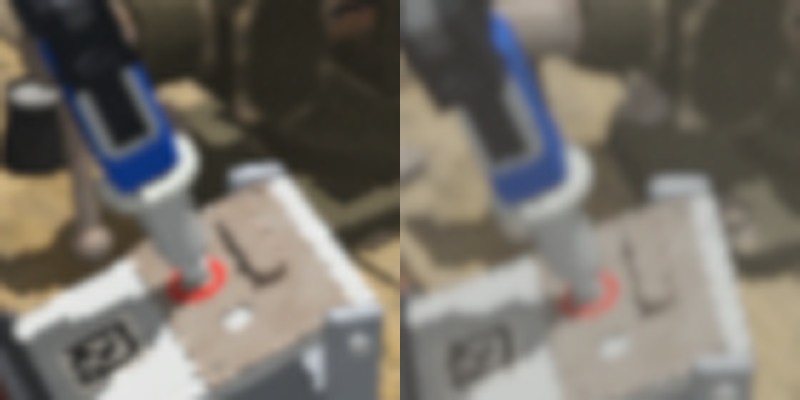

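```bash
python3 -c "
from workcell import bot
print(bot.job_done(), bot.get_obs()['time'])"
```

```text
the job is handed in; nothing more can be done
the job is handed in; nothing more can be done
```

I took the probe from the stand, let it read the tag, and handed the job in with the tip pressed on the red dot.

- **Tag reading:** I held the tip still for about 2.9 s, 31 mm above the tag and within 0.5 mm of its middle. The arm's angle was within 0.1° of my estimated tag normal. The probe gives no signal, so I could not confirm that it actually read.
- **Press on the spot:** The tip was within 0.2 mm of the dot by the arm's own position, and the last scene and side pictures show it inside the ring. The push rose by about 3.8 N. From that force the spring tip is about 5.5 mm in; from the travel since contact it is about 6.4 mm. The two disagree by nearly 1 mm but straddle half way (6 mm).
- **Less certain:** The table slope came only from the camera fits, which gave 0.38 to 0.43 rad. I used 0.40, so squareness could be off by 1 to 2°. At the press there was also about 1.2 N of sideways force on the probe, which I took to be friction.
- **Other checks:** The table and cover looked unmoved in the last pictures, and I saw no sign of contact with anything else. The last clock reading before hand-in was 16.7 s, within the 40 s limit.

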